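# Nip a carving blank with a quarter-turn T-slot stop

### The arm

A 6-joint arm with a two-finger parallel gripper is mounted at the origin on the work surface. World frame = base frame: x ahead of the robot, y to its left, z up, the work surface at z = 0. Lengths are in m, angles in degrees, forces in N, time in s.
With the tool pointing down it reaches from about 0.35 to 0.975 m from the base axis. Payload 17.4 kg.
Tool frame: the origin (TCP) lies at the very end of the fingers, on their centre line; the grasp point (between the pads) lies 19 mm behind it (robot.hold_point_z is the distance from the TCP to the grasp point, in m); z points along the fingers, y is the direction in which the jaws open and shut (so a half turn about z gives the same grasp; the last joint's range is limited). The gripper opens to 85 mm and grips with 20 to 120 N. Pads are 22 mm wide; open, the fingers measure 114 mm over their backs; the gripper's body (76 mm by 85 mm) begins 54 mm behind the grasp point. The pads swing forward as they close: fully open they stand 13 mm farther back than shut.
Start: joints at [-74.473, 6.646, 82.598, -0, 90.757, -2.166], TCP at [0.205, -0.643, 0.231] pointing down, gripper open.
Joint ranges: [-162.19, 162.19], [-47.58, 125.68], [4.15, 143.07], [-65.23, 245.23], [0.69, 171.88], [-170.13, 170.13]. Speed limits (degrees/s): [108.29, 108.29, 127.2, 180, 180, 180].

### API

Orientations are given as [roll, pitch, yaw] about the fixed x, y, z axes, in that order (R = Rz(yaw) Ry(pitch) Rx(roll)).
In Python, from station import monitor, optics, ticket, finder, robot gives the robot as it stands.
- The arm moves only by the tool drive_tool, never from a script. Its argument "increments" is a list that holds one entry, the list of rows, each a list of 4 numbers: the shift along the tool's x, y, z in m, then the turn about the tool's z in rad. In form: [[[x, y, z, turn], ...]]. A call has exactly 5 rows; each row shifts and turns the commanded pose from where the row before left it, along the tool's axes as they then stand; what a row does not reach is not made up. A row lasts 1/12 s, in which the tool goes at most 41.7 mm and 7.16 degrees, less where a joint would pass 70% of its speed; a pose out of reach is approached as far as the arm can. A call with a gripper value outside its range is refused whole. "jaw" is the opening, from 0 (shut) to 1 (fully open), set as the call begins (left out, the last holds). The fingers move at their own pace and stop on an object; "squeeze" is the grip in N (left out, the last holds). Time passes only in rows, so rows that do not move let the fingers close, or fill a call up. It gives the time, the measured TCP pose, the force and the opening at its end, in the units of the state.
- monitor.read_state(): the state, without advancing time (a new reading comes with each control period).
- optics.read_camera(name): name is "scene" or "top" or "wrist"; returns a dict with "image" (400x640x3 uint8, blue, green, red), "intrinsics" (3x3 intrinsics, pixels), "position" and "rotation" of the camera in the world; the wrist camera has in their place "mount" (4x4, takes a point from camera to tool coordinates, whose origin is the TCP and whose axes are the flange's). Camera axes: x right, y up, looking along -z (the intrinsics and any distortion apply to the point x, -y, -z); pixel columns grow to the right and rows downward; lengths in m; the calibration is good to about 2 mm. A picture is of the moment at which its call begins: read the wrist's pose just before it. There is no depth.
- ticket.sign_off(): hands the job in, once; it reports no verdict.
Trained networks look in a picture, given as the dict that the camera call returned (one of the last four; its "shot" number tells which), for a name from the list of things; names that differ only in an ending like _2 or _b are one class to them, and where a whole thing is asked for, a point or a joint stands for the part that bears it (a point fixed in the world has none). Each returns a list of dicts, best first, with "conf" (0 to 1); they miss things now and then, are a little off and sometimes report something else, mostly with a low value. They report only what shows in the picture. A call takes as long as a camera call. They do not tell look-alikes from the thing itself.
- finder.search_frame(thing, picture): "extent" ([left, top, right, bottom] in pixels, round what is visible of it).
- finder.cut_out(thing, picture): "region" (400x640 bool, what is visible of it) and "extent" ([left, top, right, bottom] in pixels, round what is visible of it).
The state is a dict: "time_s": time; "q": joint angles; "joint_velocities": joint speeds; "joint_torque": joint torques, N m; "position": TCP position; "eef_rot": TCP orientation; "contact_force": force on the tool from outside, world axes, zero at the start; "torque": the same for the moment, N m; "grip_width": finger opening in m.
Only numpy, scipy, OpenCV 4.12 (cv2) and the standard library are available. Lean on these libraries where they do the work, as an engineer would, in place of code of your own. Each camera call takes 0.05 s, during which the arm holds its last target.

### The job

Hold the dark carving blank endwise on the slotted iron table: lift the sliding stop out of its wooden rest, drop its keys and T-head into the slot under the blank, with its pale wooden face towards the blank, and slide it along, gently, pushing the blank ahead until it butts snugly against the orange pad of the fixed end stop. Then, keeping everything snug, press the red T-handle down against its spring, turn it a full quarter turn clockwise to its stop and let it spring up so that the T-head grips under the lips of the slot. Leave the mallet, marking gauge and glue bottle undisturbed.

Things in the scene. Friction and masses are not known exactly. Their poses are not given: they have to be found in the camera images.
- bed: Slotted cast-iron clamping table, 200 x 500 x 48 mm, fixed on the bench. Origin: centre of its underside, z up; its top face is at z = 48 mm. Two T-slots run its whole length along its y, centred at x = +45 and x = -45 mm: mouth 22 mm wide through lips 14 mm thick, below them an undercut 40 mm wide and 18 mm high.
- end_stop: Fixed end stop bolted to the table over one of the two slots, near the table's -y end (slot and place vary). Steel block 46 x 60 x 30 mm, 53 mm high with its bolt. Origin: centre of the block's underside, on the table's top and the slot's centre line; axes parallel to the table's. From its +y side, facing the blank, a screw-out orange pad (24 mm disc) sticks out; see end_stop_side.
- end_stop_side (a point): Centre of the end stop's +y side, y = +30 mm, 15 mm above the table's top. The orange pad's face, which the blank has to meet, stands 10 to 36 mm out from here along +y: how far the pad is screwed out differs each time and is not reported. It is rigid; the push does not move it.
- blank: Dark hardwood carving blank with a half-carved rosette, 60 x 180 x 28 mm, about 0.22 kg, lying loose on the table over the end stop's slot, its length along the slot, 9 to 55 mm short of its pad. Origin: centre of its underside; y along its length, pointing away from the end stop; its ends are at y = -90 and +90 mm.
- blank_near_end (a point): Centre of the blank's end away from the end stop, against which the sliding stop is to push.
- rest: Wooden rest in which the sliding stop is kept, fixed, 80 x 110 x 42 mm, with a groove 26 mm wide and 24 mm deep along its y. Origin: centre of its underside.
- stop: Sliding stop: aluminium block 46 (x) x 100 (y) x 30 mm (z), about 0.5 kg in all, to be carried by the red T-handle. Origin: centre of the block's underside. Its pale wooden face at y = -50 mm must look towards the blank. Two steel keys under it, 19 mm wide, 16 long, 6 deep, at y = +38 and -38 mm, fit the slot's mouth. It starts sitting on top of the rest, keys and head in the groove.
- head (a point): Middle of the T-head's lowest face. The T-head, 17 x 32 x 11 mm, hangs under the block between the keys, on one stem with the T-handle and parallel to it. Unlocked and up, it lies along the block's y with its lowest face 12.5 mm below the block's underside, so that keys and head enter the slot's mouth and guide the stop along it, the block sitting on the table's top.
- stop_face (a point): Centre of the sliding stop's pale wooden face (y = -50 mm, z = 15 mm of the stop).
- handle (a point): Centre of the red T-handle's bar, 16 mm thick, 70 mm long, 22 mm high; on the stop's vertical centre line, 69 mm above the block's underside when up (bar from 58 to 80 mm). Its y runs along the bar: along the slot when unlocked, across it when locked. The handle carries the whole stop.
- plunge (a joint): How far the T-handle with the T-head is pressed down into the block, m: 0 up, 0.017 at the bottom stop. The spring pushes it up with 5 N at 0, 10 N at 12.5 mm and 12 N at the bottom. The T-head is free to turn below the lips only beyond 12.5 mm (best at the bottom); turned and let go it springs up against the lips, at about 12.5 mm.
- lock (a joint): Turn of the T-handle and T-head in the block, rad, growing clockwise seen from above: 0 unlocked, 1.57 locked, with hard stops at both; light friction (0.06 N m) holds it where it is left.
- mallet: Joiner's mallet lying on the bench, loose, head 55 x 120 x 60 mm, handle along its -y, about 280 mm long in all. Bystander. Origin on its underside.
- gauge: Marking gauge on the bench, loose, beam 200 mm along its y, 56 mm square stock. Bystander. Origin on its underside.
- glue: Yellow glue bottle, 64 mm across, 150 mm tall, standing on the bench. Bystander. Origin: centre of its underside.
- hold_down: Blue strap clamp parked in the table's other slot, fixed, 34 x 90 mm and 73 mm high. Origin: on the table's top and the slot's centre line.
Not all that is in view belongs to the job. Leave any pink or purple look-alike of the stop alone.

How it is judged:
By the outcome, as a careful person would: the job done as asked, in the order asked, and still so for the second after the job is handed in, with the robot touching nothing.
It also fails if it takes over 48 s, if anything falls off the work surface, if the arm or the gripper's body presses on something with over 40 N, if the wrist force passes 120 N, or if a joint passes its speed limit or range.

## Working session

There is one attempt and no reset: what is moved stays moved. The work goes in short steps, Python scripts to look and compute and a tool call to move; the robot and the scene stay as the last step left them, time stands still between calls to the robot, and variables do not carry over. Pictures are saved under pics/ and viewed, and the job is handed in when it is done.

Besides the shell and the picture viewer there is one more tool, called after "Call:" as name([rows], argument=value, ...), one row to a line, values as JSON. drive_tool: Moves the arm, as the interface text tells. Its arguments: {"type":"object","properties":{"increments":{"type":"array"},"jaw":{"type":"number"},"squeeze":{"type":"number"}},"required":["increments"]}

```bash
ls -la; mkdir -p pics
python3 - <<'E'
from station import monitor, optics, finder, robot
import cv2
print(monitor.read_state())
print([a for a in dir(robot) if a[0]!='_'])
for n in ['scene','top','wrist']:
    p=optics.read_camera(n); cv2.imwrite(f'pics/{n}0.png',p['image'])
    print({k:v for k,v in p.items() if k!='image'})
E
```

```text
total 12
drwxr-xr-x  3 agent agent 4096 Dec  6 21:53 .
drwxr-xr-x 23 root  root  4096 Dec  6 21:53 ..
drwxr-xr-x  2 agent agent 4096 Dec  6 21:53 pics
{'time_s': 0.0, 'q': array([-7.44728772e+01,  6.67478367e+00,  8.26368511e+01,  1.10057753e-03,
        9.07562076e+01, -2.16600771e+00]), 'joint_velocities': array([ 7.73675761e-02,  6.09668786e-06, -1.55851442e-02,  6.53917287e-02,
       -2.59162624e-02,  2.85185847e-02]), 'joint_torque': array([ 3.35610268e-03, -7.31985426e+01, -6.32491136e+01,  7.40827568e-05,
        6.05823967e-03,  2.33326301e-05]), 'position': array([ 0.20508721, -0.64288485,  0.23054244]), 'eef_rot': array([-1.79932248e+02, -3.66381361e-03,  1.76931422e+01]), 'contact_force': array([ 0.09415926, -0.88388092,  0.44743473]), 'torque': array([-0.0178546 ,  0.00401531, -0.03312463]), 'grip_width': 0.08505956616302555}
['MotionError', 'hold_point_z']
{'intrinsics': array([[444.27905841,   0.        , 318.36835725],
       [  0.        , 444.27905841, 200.31288389],
       [  0.        ,   0.        ,   1.        ]]), 'position': array([ 1.46918085, -0.15228917,  0
[... 216 characters left out ...]
     ,   0.        ,   1.        ]]), 'position': array([0.3313889 , 0.05027063, 1.20120224]), 'rotation': array([  8.572483  ,  -0.13629499, -90.15914749]), 'shot': 2}
{'intrinsics': array([[323.91592516,   0.        , 322.00512338],
       [  0.        , 323.91592516, 197.95522805],
       [  0.        ,   0.        ,   1.        ]]), 'mount': array([[ 2.89096685e-04,  9.65731857e-01,  2.59541705e-01,
         6.50750574e-02],
       [ 9.99999715e-01, -9.80088907e-05, -7.49190945e-04,
        -3.46247979e-04],
       [-6.98080168e-04,  2.59541847e-01, -9.65731610e-01,
        -1.42505874e-01],
       [ 0.00000000e+00,  0.00000000e+00,  0.00000000e+00,
         1.00000000e+00]]), 'shot': 3}
```

View pics/scene0.png

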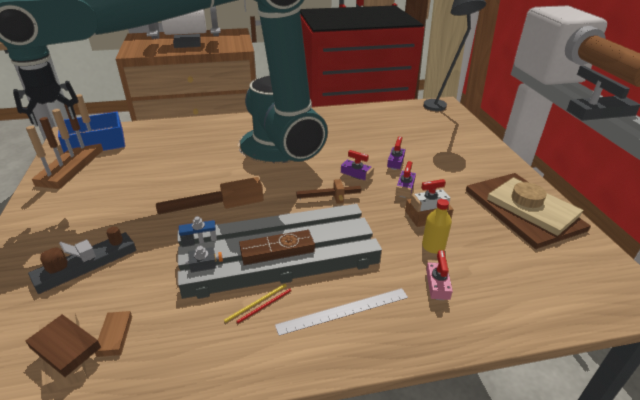

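View pics/top0.png

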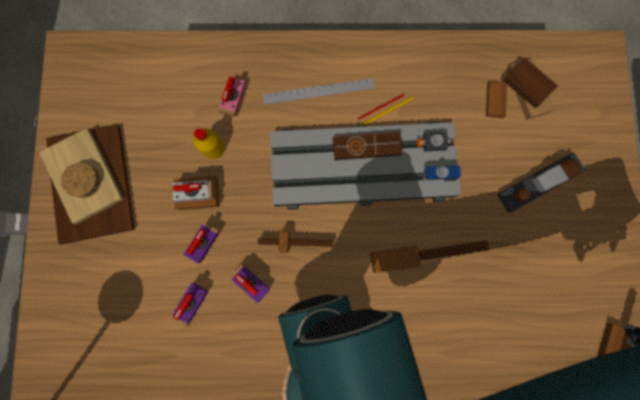

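View pics/wrist0.png

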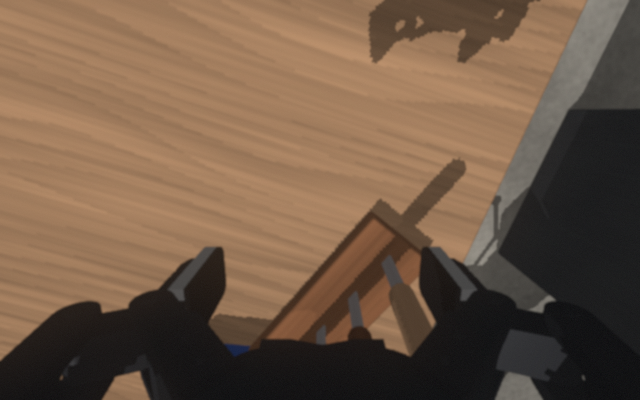

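```bash
cat > h.py <<'E'
import numpy as np, cv2
from scipy.spatial.transform import Rotation as Ro
from station import monitor, optics, finder, robot
def pose(st): return Ro.from_euler('xyz',st['eef_rot'],degrees=True).as_matrix(), np.array(st['position'])
def cam(p,st=None):
    if 'mount' in p:
        R,t=pose(st); M=np.eye(4);M[:3,:3]=R;M[:3,3]=t; C=M@p['mount']; return C[:3,:3],C[:3,3]
    return Ro.from_euler('xyz',p['rotation'],degrees=True).as_matrix(), np.array(p['position'])
def ray(p,uv,z,C):
    R,t=C; K=p['intrinsics']
    d=np.array([(uv[0]-K[0,2])/K[0,0],-(uv[1]-K[1,2])/K[1,1],-1.]); d=R@d
    return t+d*(z-t[2])/d[2]
def proj(p,X,C):
    R,t=C;K=p['intrinsics']; c=(np.atleast_2d(X)-t)@R
    return np.c_[K[0,0]*c[:,0]/-c[:,2]+K[0,2], K[1,1]*c[:,1]/c[:,2]+K[1,2]]
def mask(thing,p):
    r=finder.cut_out(thing,p)
    return r
E
python3 - <<'E'
from h import *
t=optics.read_camera('top'); s=optics.read_camera('scene')
a=cv2.resize(t['image'][100:240,150:350],None,fx=4,fy=4,interpolation=cv2.INTER_CUBIC);cv2.imwrite('pics/t1.png',a)
a=cv2.resize(s['image'][160:310,300:480],None,fx=4,fy=4,interpolation=cv2.INTER_CUBIC);cv2.imwrite('pics/s1.png',a)
a=cv2.resize(t['image'][100:220,260:470],None,fx=3.8,fy=3.8,interpolation=cv2.INTER_CUBIC);cv2.imwrite('pics/t2.png',a)
for n,p in (('top',t),('scene',s)):
  C=cam(p)
  for th in ['bed','stop','rest','end_stop','blank','handle','glue','gauge','hold_down']:
    for r in mask(th,p)[:4]:
      m=r['region'].astype(np.uint8); 
      if m.sum()<5: continue
      rect=cv2.minAreaRect(cv2.findNonZero(m))
      print(n,th,round(r['conf'],2),np.round(r['extent']),np.round(rect[0],1),np.round(rect[1],1),round(rect[2],1))
E
```

```text
top bed 0.94 [272. 118. 459. 208.] [364.5 164.7] [ 81.  187.8] 87.1
top stop 0.97 [233. 262. 272. 304.] [249.3 283. ] [39.6 19.3] 42.3
top stop 0.88 [171. 178. 211. 199.] [192.  190.1] [19.1 41.7] 85.1
top stop 0.83 [220.  75. 247. 116.] [231.6  95.7] [19.9 38.3] 18.4
top stop 0.68 [171. 281. 208. 327.] [188.7 303.7] [20.  42.3] 30.5
top rest 0.82 [172. 175. 219. 213.] [196.9 192.1] [31.6 46.3] 84.8
top rest 0.36 [173. 181. 201. 192.] [186.5 187. ] [ 8. 27.] 90.0
top end_stop 0.81 [419. 128. 449. 149.] [433.  140.5] [19. 32.] 90.0
top blank 0.83 [332. 131. 406. 160.] [367.5 145.4] [24.9 68.7] 85.2
top handle 0.77 [234. 273. 256. 290.] [245.9 283. ] [27.   7.1] 40.9
top handle 0.72 [175. 181. 200. 192.] [186.5 187. ] [ 8. 29.] 90.0
top handle 0.53 [186. 230. 202. 254.] [196.3 241.9] [10.2 28.8] 35.0
top handle 0.51 [221.  72. 232. 101.] [229.  88.] [ 9.7 26.2] 14.0
top glue 0.9 [193. 130. 222. 158.] [207.5 142. ] [36.1 23.3] 45.0
top glue 0.48 [174. 176. 216. 209.] [196.  192.1] [32.8 45. ] 87.6
top gauge 0.69 [420. 131. 447. 149.] [433.  140.5] [19. 32.] 90.0
top gauge 0.58 [258. 223
[... 611 characters left out ...]
top 0.27 [241. 230. 312. 263.] [276.7 246.8] [24.2 73.3] 79.7
scene blank 0.65 [235. 231. 318. 266.] [277.1 246.9] [25.9 75.4] 80.9
scene handle 0.63 [422. 181. 444. 194.] [433.3 186.6] [12.6 24.8] 81.3
scene handle 0.55 [401. 161. 414. 176.] [407.8 169. ] [ 6.4 16.4] 9.5
scene handle 0.51 [345. 150. 369. 165.] [357.2 157.2] [21.2 11.3] 15.9
scene handle 0.39 [403. 197. 454. 226.] [427.3 215.3] [46.9 25. ] 11.0
scene glue 0.68 [421. 203. 453. 256.] [437.7 225.7] [24.5 54.8] 14.0
scene gauge 0.89 [296. 177. 362. 204.] [328.7 190. ] [64.6 24. ] 5.9
scene hold_down 0.66 [178. 216. 216. 248.] [197.  230.2] [26.7 37. ] 77.7
scene hold_down 0.66 [187. 246. 221. 270.] [203.3 257.5] [24.3 36.1] 78.7
```

View pics/t1.png

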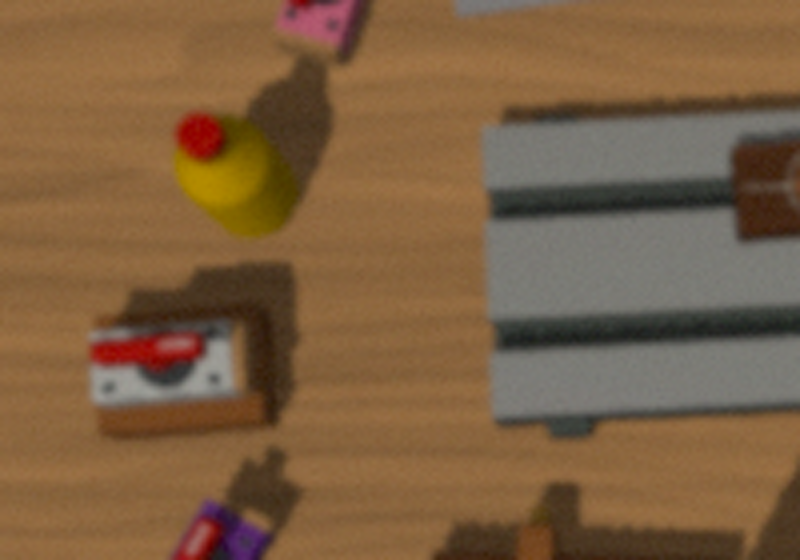

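View pics/s1.png

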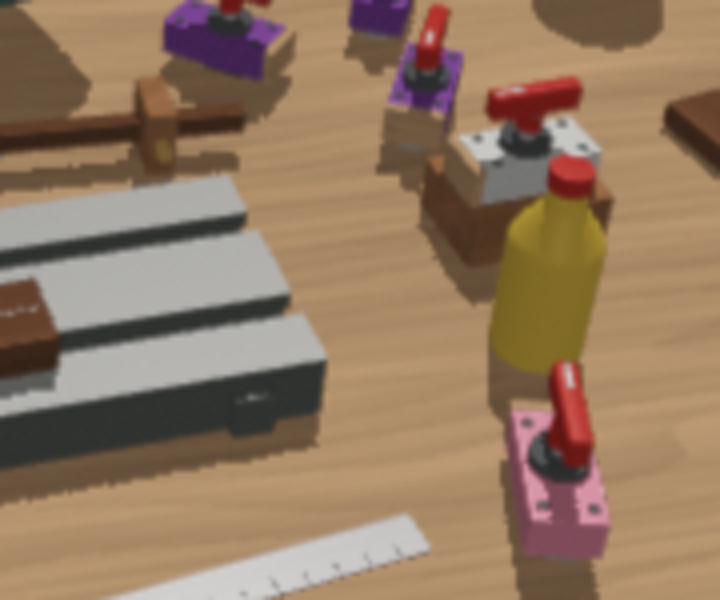

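View pics/t2.png

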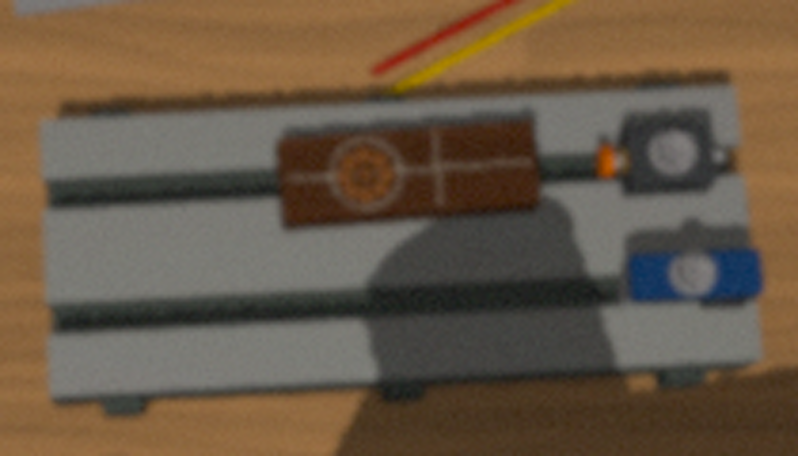

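```bash
cat >> h.py <<'E'
def rect_fit(m):
    r=cv2.minAreaRect(cv2.findNonZero(m.astype(np.uint8))); return r
E
python3 - <<'E'
from h import *
t=optics.read_camera('top'); s=optics.read_camera('scene'); Ct=cam(t);Cs=cam(s)
# rectify top image at z=48mm plane: x 0.35..0.75, y -0.45..0.35 at 1mm/px
def rectify(p,C,z,x0,x1,y0,y1,res):
    W=int((y1-y0)/res);H=int((x1-x0)/res)
    pts=[(x1,y1),(x1,y0),(x0,y0),(x0,y1)]
    src=proj(p,np.array([(a,b,z) for a,b in pts]),C).astype(np.float32)
    dst=np.array([(0,0),(W,0),(W,H),(0,H)],np.float32)
    return cv2.warpPerspective(p['image'],cv2.getPerspectiveTransform(src,dst),(W,H),flags=cv2.INTER_CUBIC)
cv2.imwrite('pics/rt.png',rectify(t,Ct,.048,.3,.7,-.4,.4,.001))
cv2.imwrite('pics/rs.png',rectify(s,Cs,.048,.3,.7,-.4,.4,.001))
# handle triangulation
a=ray(t,(188.5,187),0.0,Ct)
for z in (.10,.111,.12):
    print('handle',z,ray(t,(187,187),z,Ct),ray(s,(433.3,186.6),z,Cs))
for (nm,uv,z) in [('bed',(364.5,164.7),.048),('stoptop',(192,190.1),.072),('glue',(207,147),.05)]: print(nm,ray(t,uv,z,Ct))
E
```

```text
handle 0.1 [0.52341026 0.38495548 0.1       ] [0.51570235 0.38829848 0.1       ]
handle 0.111 [0.52149214 0.38161228 0.111     ] [0.53039362 0.37996907 0.111     ]
handle 0.12 [0.51992277 0.37887694 0.12      ] [0.54241374 0.3731541  0.12      ]
bed [ 0.59219221 -0.07352932  0.048     ]
stoptop [0.52006033 0.38009289 0.072     ]
glue [0.64152393 0.35086066 0.05      ]
```

View pics/rt.png

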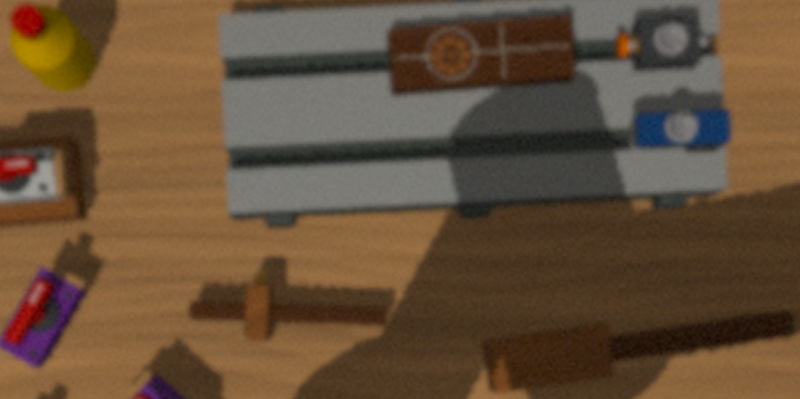

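View pics/rs.png

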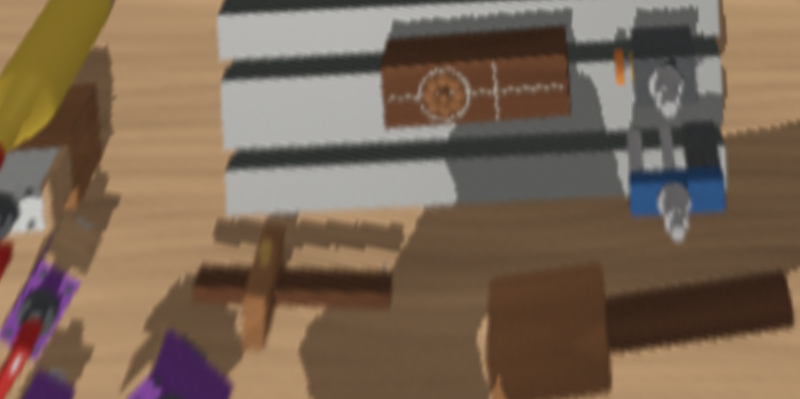

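```bash
cat > plan.py <<'E'
from h import *
import sys,json
def plan(target,yaw,n,st=None,start=None):
    """rows (world linear interp) to reach target & tool-yaw (deg), assuming pointing down"""
    st=st or monitor.read_state()
    p0=np.array(st['position']) if start is None else np.array(start[:3]); y0=st['eef_rot'][2] if start is None else start[3]
    p1=np.array(target); dy=(yaw-y0+180)%360-180
    rows=[]
    for i in range(n):
        y=np.radians(y0+dy*i/n); d=(p1-p0)/n
        tx=np.array([np.cos(y),np.sin(y),0]);ty=np.array([np.sin(y),-np.cos(y),0])
        rows.append([round(float(d@tx),4),round(float(d@ty),4),round(float(-d[2]),4),round(float(-np.radians(dy)/n),4)])
    for k in range(0,n,5): print(json.dumps([rows[k:k+5]]))
if __name__=='__main__':
    a=[float(v) for v in sys.argv[1:]]; plan(a[:3],a[3],int(a[4]))
E
python3 plan.py .60 .05 .235 93.1 20
```

```text
[[[0.0293, -0.027, -0.0002, -0.0658], [0.0311, -0.025, -0.0002, -0.0658], [0.0326, -0.0229, -0.0002, -0.0658], [0.0341, -0.0207, -0.0002, -0.0658], [0.0354, -0.0184, -0.0002, -0.0658]]]
[[[0.0365, -0.0161, -0.0002, -0.0658], [0.0375, -0.0136, -0.0002, -0.0658], [0.0383, -0.0112, -0.0002, -0.0658], [0.0389, -0.0086, -0.0002, -0.0658], [0.0394, -0.006, -0.0002, -0.0658]]]
[[[0.0397, -0.0034, -0.0002, -0.0658], [0.0399, -0.0008, -0.0002, -0.0658], [0.0398, 0.0018, -0.0002, -0.0658], [0.0396, 0.0044, -0.0002, -0.0658], [0.0393, 0.007, -0.0002, -0.0658]]]
[[[0.0387, 0.0096, -0.0002, -0.0658], [0.038, 0.0121, -0.0002, -0.0658], [0.0371, 0.0146, -0.0002, -0.0658], [0.0361, 0.017, -0.0002, -0.0658], [0.0349, 0.0193, -0.0002, -0.0658]]]
```

Call:
drive_tool([
  [[0.029,-0.027,0,-0.066],[0.031,-0.025,0,-0.066],[0.033,-0.023,0,-0.066],[0.034,-0.021,0,-0.066],[0.035,-0.018,0,-0.066]],
])

```text
time_s: 1.67
position: [0.3039, -0.4684, 0.2313]
eef_rot: [180.0, -0.0, 36.8]
contact_force: [1.0, -1.3, 0.4]
grip_width: 0.0857
```

Call:
drive_tool([
  [[0.036,-0.016,0,-0.066],[0.038,-0.014,0,-0.066],[0.038,-0.011,0,-0.066],[0.039,-0.009,0,-0.066],[0.039,-0.006,0,-0.066]],
])

```text
time_s: 2.08
position: [0.4016, -0.295, 0.2316]
eef_rot: [180.0, -0.0, 55.7]
contact_force: [0.0, -1.0, -0.8]
grip_width: 0.0858
```

Call:
drive_tool([
  [[0.04,-0.003,0,-0.066],[0.04,-0.001,0,-0.066],[0.04,0.002,0,-0.066],[0.04,0.004,0,-0.066],[0.039,0.007,0,-0.066]],
])

```text
time_s: 2.5
position: [0.5003, -0.1208, 0.2317]
eef_rot: [180.0, 0.0, 74.6]
contact_force: [-0.1, -0.5, 0.4]
grip_width: 0.0854
```

```bash
python3 plan.py .60 .05 .235 93.1 5
```

```text
[[[0.0382, 0.0102, -0.0007, -0.0645], [0.0375, 0.0126, -0.0007, -0.0645], [0.0366, 0.015, -0.0007, -0.0645], [0.0356, 0.0173, -0.0007, -0.0645], [0.0344, 0.0196, -0.0007, -0.0645]]]
```

Call:
drive_tool([
  [[0.038,0.01,-0.001,-0.0645],[0.0375,0.0125,-0.001,-0.0645],[0.0365,0.015,-0.001,-0.0645],[0.0355,0.0175,0,-0.0645],[0.0345,0.0195,0,-0.0645]],
])

```text
time_s: 2.92
position: [0.6005, 0.0495, 0.2345]
eef_rot: [180.0, 0.0, 93.1]
contact_force: [0.2, -0.9, 0.9]
grip_width: 0.0851
```

Run:
```python
from h import *
import pickle
st=monitor.read_state();p=optics.read_camera('wrist');cv2.imwrite('pics/w1.png',p['image']);pickle.dump((st,p),open('w1.pkl','wb'))
print(st['position'],st['eef_rot'],st['joint_velocities'].round(1))
```

```text
[0.60052247 0.04951356 0.23454551] [1.79968105e+02 4.04129070e-03 9.30900046e+01] [ 39.1  33.3 -31.7  -0.1  -1.5  -5.1]
```

View pics/w1.png

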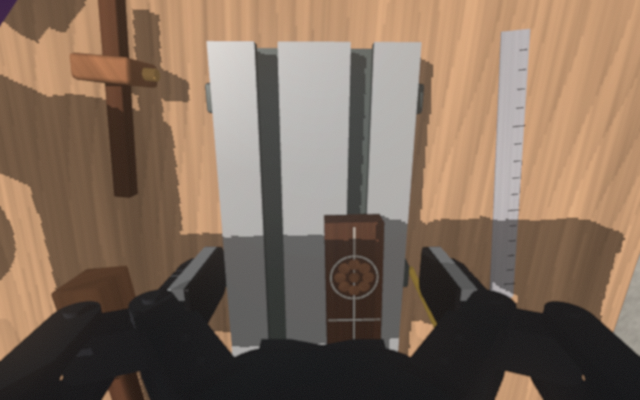

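Run:
```python
from h import *
import pickle
st,p=pickle.load(open('w1.pkl','rb'));C=cam(p,st)
def rectify(z,x0,x1,y0,y1,res):
    W=int((x1-x0)/res);H=int((y1-y0)/res)
    pts=[(x0,y1),(x1,y1),(x1,y0),(x0,y0)]
    src=proj(p,np.array([(a,b,z) for a,b in pts]),C).astype(np.float32)
    dst=np.array([(0,0),(W,0),(W,H),(0,H)],np.float32)
    return cv2.warpPerspective(p['image'],cv2.getPerspectiveTransform(src,dst),(W,H),flags=cv2.INTER_CUBIC)
im=rectify(.048,.46,.74,-.05,.23,.0004); print(im.shape)
cv2.imwrite('pics/r1.png',cv2.resize(im,(600,600)))
g=cv2.cvtColor(im,cv2.COLOR_BGR2GRAY)
for y in [.155,.14,.12,.1,.08,.06,.04,.02]:
    r=int((.23-y)/.0004); row=g[r-4:r+5].mean(0); d=np.gradient(cv2.GaussianBlur(row[None],(0,0),2)[0])
    idx=[i for i in range(2,len(d)-2) if abs(d[i])>1.5 and abs(d[i])==max(abs(d[i-2:i+3]))]
    print(y,[(round(.46+(i+.5)*.0004,4),round(d[i],1)) for i in idx if .485<.46+i*.0004<.72])
```

```text
(700, 699, 3)
0.155 [(0.4866, np.float64(7.9)), (0.531, np.float64(-16.6)), (0.5522, np.float64(15.3)), (0.621, np.float64(-13.6)), (0.6346, np.float64(3.8)), (0.6426, np.float64(12.0)), (0.687, np.float64(-9.9)), (0.7002, np.float64(9.7)), (0.7166, np.float64(2.5))]
0.14 [(0.4874, np.float64(6.6)), (0.5318, np.float64(-16.5)), (0.553, np.float64(14.6)), (0.6218, np.float64(-14.3)), (0.6366, np.float64(4.4)), (0.6434, np.float64(12.0)), (0.6878, np.float64(-13.7)), (0.6934, np.float64(3.3)), (0.7002, np.float64(9.5)), (0.7154, np.float64(2.3))]
0.12 [(0.4882, np.float64(9.8)), (0.5326, np.float64(-15.6)), (0.5542, np.float64(15.1)), (0.6226, np.float64(-13.6)), (0.6374, np.float64(4.2)), (0.6442, np.float64(12.0)), (0.6886, np.float64(-13.6)), (0.6938, np.float64(3.1)), (0.7034, np.float64(8.4))]
0.1 [(0.4894, np.float64(4.4)), (0.5338, np.float64(-15.1)), (0.555, np.float64(13.7)), (0.6238, np.float64(-14.1)), (0.6382, np.float64(4.1)), (0.645, np.float64(11.6)), (0.6898, np.float64(-9.6)), (0.7022, np.float64(8.4))]
0.08 [(0.4906, np.float64(3.8)), (0.5346, np.float64(-14.5)), (0.5
[... 169 characters left out ...]
 np.float64(1.6))]
0.06 [(0.4914, np.float64(3.5)), (0.5358, np.float64(-14.3)), (0.557, np.float64(13.4)), (0.6258, np.float64(-13.6)), (0.6394, np.float64(4.0)), (0.6474, np.float64(10.7)), (0.6918, np.float64(-10.0)), (0.7034, np.float64(8.0))]
0.04 [(0.4922, np.float64(3.0)), (0.537, np.float64(-14.1)), (0.5582, np.float64(12.9)), (0.627, np.float64(-12.9)), (0.6402, np.float64(4.0)), (0.6482, np.float64(10.7)), (0.6926, np.float64(-9.0)), (0.705, np.float64(9.6))]
0.02 [(0.493, np.float64(2.7)), (0.5378, np.float64(-14.3)), (0.559, np.float64(13.6)), (0.6278, np.float64(-13.1)), (0.6414, np.float64(3.4)), (0.6494, np.float64(11.1)), (0.6938, np.float64(-9.1)), (0.7066, np.float64(6.9))]
```

View pics/r1.png

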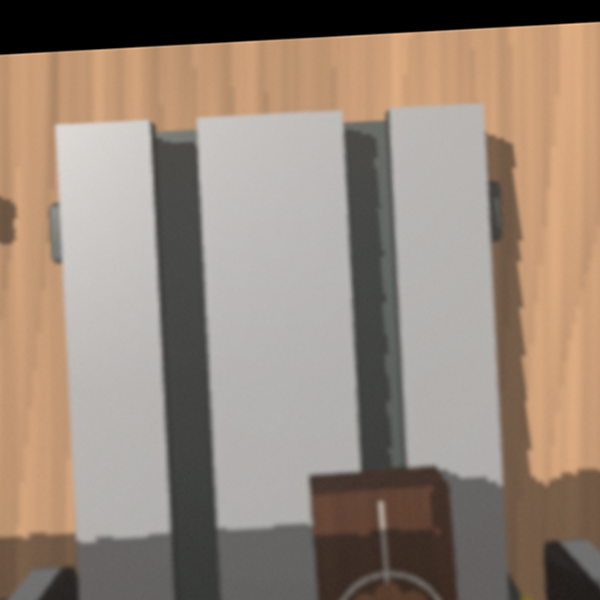

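```bash
python3 plan.py .521 .382 .235 95 10
```

```text
[[[0.0332, -0.0061, -0.0001, -0.0026], [0.0332, -0.0061, -0.0001, -0.0026], [0.0332, -0.006, -0.0001, -0.0026], [0.0333, -0.0059, -0.0001, -0.0026], [0.0333, -0.0058, -0.0001, -0.0026]]]
[[[0.0333, -0.0057, -0.0001, -0.0026], [0.0333, -0.0056, -0.0001, -0.0026], [0.0333, -0.0055, -0.0001, -0.0026], [0.0333, -0.0054, -0.0001, -0.0026], [0.0333, -0.0054, -0.0001, -0.0026]]]
```

Call:
drive_tool([
  [[0.033,-0.006,0,-0.003],[0.033,-0.006,0,-0.003],[0.033,-0.006,0,-0.003],[0.033,-0.006,0,-0.003],[0.033,-0.006,0,-0.003]],
], jaw=0.6, squeeze=60)

```text
time_s: 3.38
position: [0.5599, 0.2119, 0.2344]
eef_rot: [180.0, -0.0, 93.8]
contact_force: [0.7, -0.5, 0.0]
grip_width: 0.0513
```

Call:
drive_tool([
  [[0.033,-0.006,0,-0.003],[0.033,-0.006,0,-0.003],[0.033,-0.005,0,-0.003],[0.033,-0.005,0,-0.003],[0.033,-0.005,0,-0.003]],
])

```text
time_s: 3.8
position: [0.5212, 0.3747, 0.2345]
eef_rot: [180.0, -0.0, 94.6]
contact_force: [0.4, 0.1, -0.2]
grip_width: 0.0514
```

Run:
```python
from h import *
import pickle
st=monitor.read_state();p=optics.read_camera('wrist');cv2.imwrite('pics/w2.png',p['image']);pickle.dump((st,p),open('w2.pkl','wb'))
print(st['position'],st['eef_rot'],st['joint_velocities'].round(1))
a=cv2.resize(p['image'][120:300,180:460],None,fx=2.8,fy=2.8,interpolation=cv2.INTER_CUBIC);cv2.imwrite('pics/w2z.png',a)
for th in ['stop','handle','rest']:
    for r in finder.cut_out(th,p)[:2]: print(th,r['conf'],r['extent'],cv2.minAreaRect(cv2.findNonZero(r['region'].astype(np.uint8))))
```

```text
[0.52122872 0.37466036 0.23446509] [ 1.79985111e+02 -6.83816403e-03  9.46151979e+01] [ 34.   18.5 -18.8  -0.1   0.4  31.7]
stop 0.96 [299.3, 121.6, 347.5, 224.3] ((322.9999694824219, 172.0), (103.99998474121094, 47.99999237060547), 90.0)
stop 0.95 [137.2, 134.1, 251.2, 219.1] ((193.41156005859375, 176.19314575195312), (101.96284484863281, 55.99845504760742), 32.735225677490234)
handle 0.96 [0.9, 133.1, 47.4, 171.0] ((21.93448257446289, 151.7862091064453), (47.33592224121094, 39.778785705566406), 4.763641834259033)
handle 0.91 [547.0, 263.2, 621.9, 300.9] ((582.9482421875, 281.3793029785156), (78.92051696777344, 23.397613525390625), 21.801406860351562)
```

View pics/w2.png

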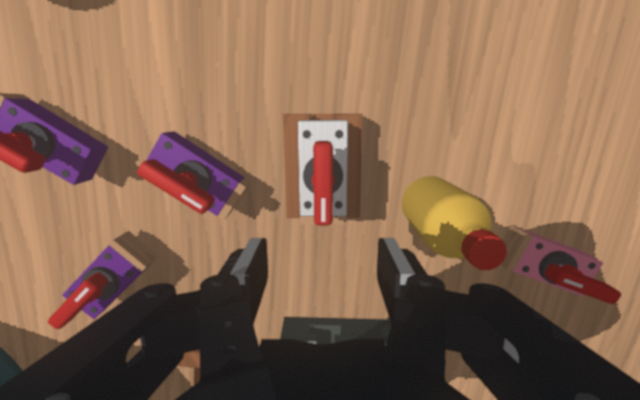

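View pics/w2z.png

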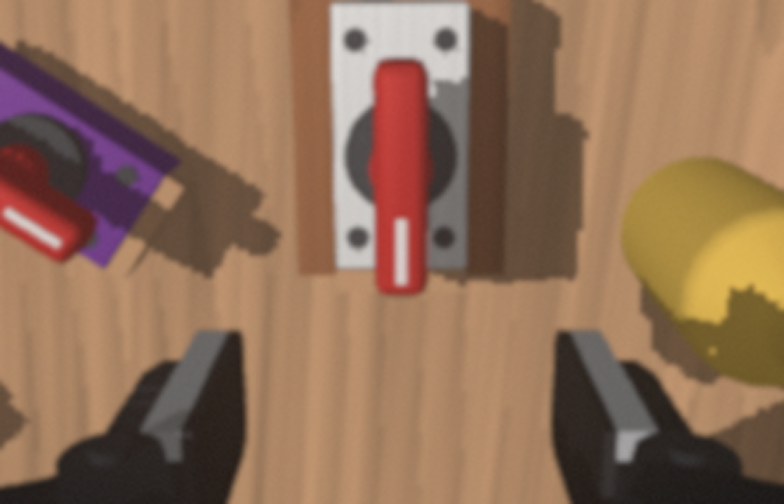

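Run:
```python
from h import *
import pickle
st,p=pickle.load(open('w2.pkl','rb'));C=cam(p,st)
f=lambda u,v:(180+u/2.8,120+v/2.8)
print('cam',C[1])
print('screws',[ray(p,f(*a),.072,C).round(4) for a in [(355,40),(446,40),(358,237),(444,237)]], np.mean([ray(p,f(*a),.072,C) for a in [(355,40),(446,40),(358,237),(444,237)]],0))
print('bar',ray(p,f(400,64),.122,C),ray(p,f(400,291),.122,C))
print('blockedges',[ray(p,f(*a),.072,C).round(4) for a in [(332,135),(470,135),(400,2),(400,268)]])
```

```text
cam [0.51513527 0.44031496 0.37697915]
screws [array([0.5032, 0.418 , 0.072 ]), array([0.5332, 0.4204, 0.072 ]), array([0.5089, 0.3504, 0.072 ]), array([0.5389, 0.3528, 0.072 ])] [0.52103799 0.38539368 0.072     ]
bar [0.51807941 0.4161074  0.122     ] [0.52352851 0.34941593 0.122     ]
blockedges [array([0.4976, 0.3857, 0.072 ]), array([0.5443, 0.3895, 0.072 ]), array([0.517 , 0.4314, 0.072 ]), array([0.5245, 0.3402, 0.072 ])]
```

```bash
python3 -c "
from h import *;print(monitor.read_state()['position'],monitor.read_state()['joint_velocities'].round(1))"; python3 plan.py .521 .384 .092 94.7 5
```

```text
[0.5215367  0.3736805  0.23404286] [-1.7 -0.7  0.5 -0.2  0.  -0.3]
[[[0.0021, 0.0001, 0.0284, -0.0], [0.0021, 0.0001, 0.0284, -0.0], [0.0021, 0.0001, 0.0284, -0.0], [0.0021, 0.0001, 0.0284, -0.0], [0.0021, 0.0001, 0.0284, -0.0]]]
```

Call:
drive_tool([
  [[0.003,0,0.028,-0.001],[0.003,0,0.029,0],[0.002,0,0.029,0],[0.002,0,0.028,0],[0.001,0,0.028,0]],
])

```text
time_s: 4.42
position: [0.5214, 0.3829, 0.0912]
eef_rot: [180.0, -0.0, 94.6]
contact_force: [0.5, 0.6, -0.5]
grip_width: 0.0513
```

Run:
```python
from h import *
import pickle
st=monitor.read_state();p=optics.read_camera('wrist');cv2.imwrite('pics/w3.png',p['image'])
s=optics.read_camera('scene');a=cv2.resize(s['image'][100:260,360:500],None,fx=4,fy=3.7,interpolation=cv2.INTER_CUBIC);cv2.imwrite('pics/s3.png',a)
print(st['position'],st['eef_rot'],monitor.read_state()['position'])
```

```text
[0.52136192 0.38291909 0.09122409] [ 1.79977855e+02 -1.26130551e-03  9.45938704e+01] [0.51964654 0.38183988 0.08765101]
```

View pics/w3.png

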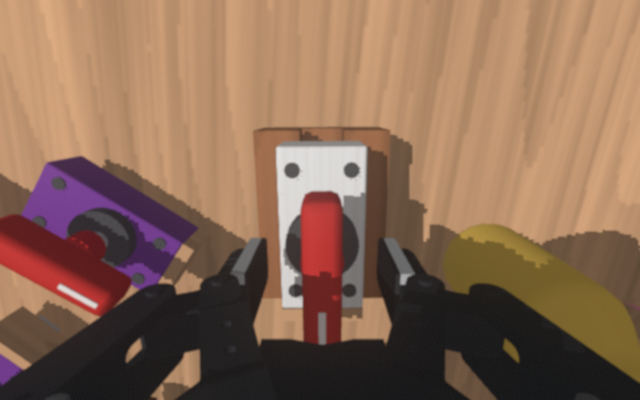

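View pics/s3.png

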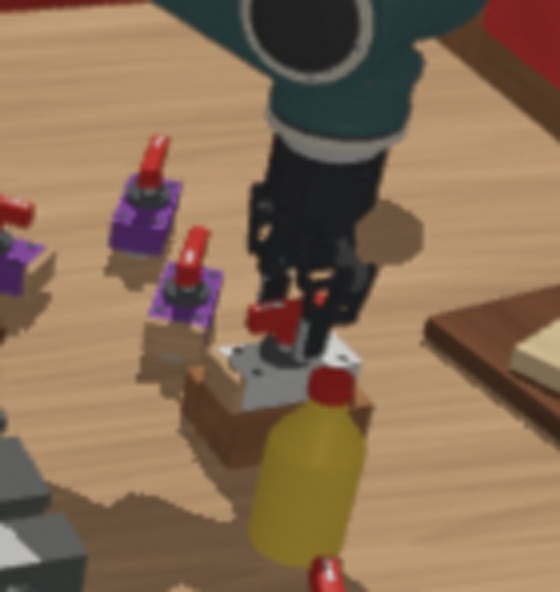

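Call:
drive_tool([
  [[0,0,-0.002,0],[0,0,0,0],[0,0,0,0],[0,0,0,0],[0,0,0,0]],
], jaw=0)

```text
time_s: 4.93
position: [0.5217, 0.3844, 0.0961]
eef_rot: [179.9, -0.1, 94.7]
contact_force: [0.5, -0.5, 3.9]
grip_width: 0.0148
```

Call:
drive_tool([
  [[0,0,0,0],[0,0,-0.008,0],[0,0,-0.012,0],[0,0,-0.015,0],[0,0,-0.015,0]],
])

```text
time_s: 5.35
position: [0.5207, 0.3841, 0.1456]
eef_rot: [-180.0, 0.0, 94.7]
contact_force: [0.1, -0.5, -4.9]
grip_width: 0.0147
```

Run:
```python
from h import *
import pickle
st=monitor.read_state();p=optics.read_camera('wrist');cv2.imwrite('pics/w4.png',p['image']);pickle.dump((st,p),open('w4.pkl','wb'))
s=optics.read_camera('scene');a=cv2.resize(s['image'][100:260,360:500],None,fx=4,fy=3.7,interpolation=cv2.INTER_CUBIC);cv2.imwrite('pics/s4.png',a)
print(st['position'],st['eef_rot'],monitor.read_state()['position'],st['contact_force'])
```

```text
[0.52069885 0.38405293 0.14556883] [-1.79956296e+02  1.63647263e-02  9.46737294e+01] [0.52190208 0.3848162  0.14826079] [ 0.12734703 -0.54759828 -4.9469238 ]
```

View pics/w4.png

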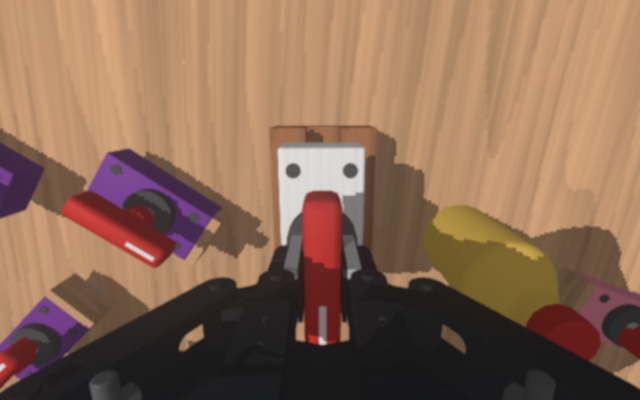

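View pics/s4.png

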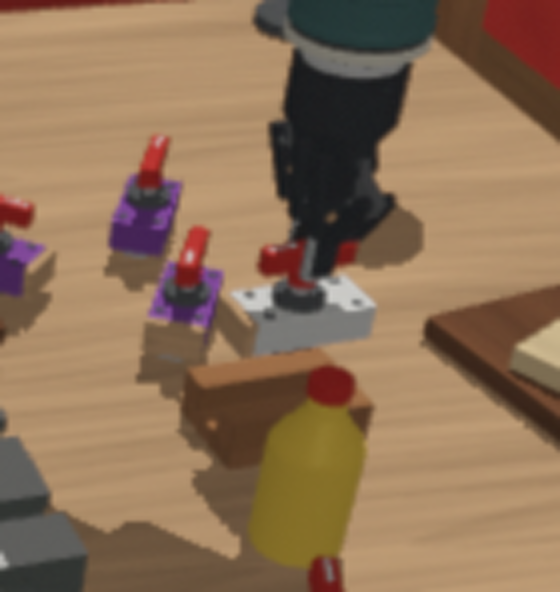

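```bash
python3 -c "
from plan import *
plan((.5215,.215,.150),92.9,5)
plan((.6348,.095,.150),92.9,6,start=(.5215,.215,.15,92.9))"
```

```text
[[[-0.0338, -0.0028, -0.0003, 0.0062], [-0.0339, -0.0026, -0.0003, 0.0062], [-0.0339, -0.0024, -0.0003, 0.0062], [-0.0339, -0.0022, -0.0003, 0.0062], [-0.0339, -0.002, -0.0003, 0.0062]]]
[[[-0.0209, 0.0178, -0.0, -0.0], [-0.0209, 0.0178, -0.0, -0.0], [-0.0209, 0.0178, -0.0, -0.0], [-0.0209, 0.0178, -0.0, -0.0], [-0.0209, 0.0178, -0.0, -0.0]]]
[[[-0.0209, 0.0178, -0.0, -0.0]]]
```

Call:
drive_tool([
  [[-0.02,-0.0015,0,0.006],[-0.034,-0.003,0,0.006],[-0.038,-0.003,0,0.006],[-0.038,-0.0025,0,0.006],[-0.034,-0.002,0,0.006]],
])

```text
time_s: 5.87
position: [0.5196, 0.2179, 0.144]
eef_rot: [-180.0, 0.0, 93.0]
contact_force: [0.7, 0.4, -4.7]
grip_width: 0.0147
```

Call:
drive_tool([
  [[-0.024,0.018,0,0],[-0.024,0.022,0,0],[-0.024,0.024,0,0],[-0.024,0.022,0,0],[-0.015,0.016,0,0]],
])

```text
time_s: 6.28
position: [0.6291, 0.1118, 0.1441]
eef_rot: [-180.0, 0.0, 92.9]
contact_force: [0.3, 1.0, -5.4]
grip_width: 0.0151
```

Call:
drive_tool([
  [[0,0,0,0],[0,0,0,0],[0,0,0,0],[0,0,0,0],[0,0,0,0]],
])

```text
time_s: 6.7
position: [0.6273, 0.1148, 0.1445]
eef_rot: [180.0, -0.0, 93.0]
contact_force: [-0.4, -0.2, -4.9]
grip_width: 0.0152
```

Run:
```python
from h import *
import pickle
st=monitor.read_state();p=optics.read_camera('wrist');cv2.imwrite('pics/w5.png',p['image']);pickle.dump((st,p),open('w5.pkl','wb'))
st2=monitor.read_state()
print(st['position'],st['eef_rot'],st2['position'],st['joint_velocities'].round(1))
```

```text
[0.62727222 0.11481122 0.14447653] [ 1.79990043e+02 -8.53638792e-03  9.30052056e+01] [0.62732991 0.11477198 0.14451395] [ 0.   0.1 -0.1  0.1 -0.  -0. ]
```

View pics/w5.png

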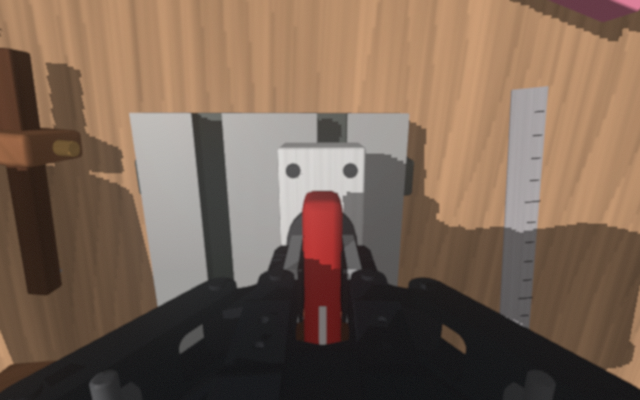

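Run:
```python
from h import *
import pickle
st,p=pickle.load(open('w5.pkl','rb'));C=cam(p,st)
def rectify(z,x0,x1,y0,y1,res):
    W=int((x1-x0)/res);H=int((y1-y0)/res)
    pts=[(x0,y1),(x1,y1),(x1,y0),(x0,y0)]
    src=proj(p,np.array([(a,b,z) for a,b in pts]),C).astype(np.float32)
    dst=np.array([(0,0),(W,0),(W,H),(0,H)],np.float32)
    return cv2.warpPerspective(p['image'],cv2.getPerspectiveTransform(src,dst),(W,H),flags=cv2.INTER_CUBIC)
im=rectify(.048,.46,.74,.03,.23,.0004)
g=cv2.cvtColor(im,cv2.COLOR_BGR2GRAY)
for y in [.172,.168,.164,.155,.14,.12,.1,.08,.06]:
    r=int((.23-y)/.0004); row=g[r-2:r+3].mean(0); d=np.gradient(cv2.GaussianBlur(row[None],(0,0),2)[0])
    idx=[i for i in range(2,len(d)-2) if abs(d[i])>2.5 and abs(d[i])==max(abs(d[i-2:i+3]))]
    print(y,[(round(.46+(i+.5)*.0004,4),round(float(d[i]),1)) for i in idx if .475<.46+i*.0004<.72])
# block in image: row scans
gi=cv2.cvtColor(p['image'],cv2.COLOR_BGR2GRAY).astype(float)
for v in (150,160,180,200,220,235):
    row=gi[v-1:v+2].mean(0); d=np.gradient(cv2.GaussianBlur(row[None],(0,0),.8)[0])
    print(v,[(i,round(float(d[i]),1)) for i in range(265,380) if abs(d[i])>10 and abs(d[i])==max(abs(d[i-2:i+3]))])
cv2.imwrite('pics/w5z.png',cv2.resize(p['image'][100:260,230:410],None,fx=4,fy=3.7,interpolation=cv2.INTER_CUBIC))
```

```text
0.172 [(0.4862, 3.2), (0.5302, -18.3), (0.5366, 5.0), (0.5518, 10.6), (0.6198, -14.7), (0.6354, 2.7), (0.6418, 11.7), (0.6858, -10.9), (0.695, 3.7), (0.699, 6.6)]
0.168 [(0.4862, 5.6), (0.5302, -18.5), (0.5518, 17.6), (0.6202, -14.6), (0.6374, 4.2), (0.6418, 11.7), (0.6862, -10.4), (0.6994, 10.2), (0.7154, 2.6)]
0.164 [(0.4862, 5.5), (0.5306, -18.3), (0.5522, 16.5), (0.6202, -14.5), (0.6378, 3.5), (0.6422, 11.6), (0.6862, -10.7), (0.6998, 10.1), (0.7154, 2.6)]
0.155 [(0.4866, 5.2), (0.531, -18.4), (0.5526, 16.0), (0.5954, -5.1), (0.655, -5.6), (0.6866, -10.5), (0.6994, 10.1), (0.7154, 2.8)]
0.14 [(0.4782, 10.2), (0.4874, 4.7), (0.5318, -17.8), (0.553, 16.5), (0.593, 7.3), (0.5998, -12.6), (0.6078, 13.6), (0.641, -16.8), (0.6514, 17.0), (0.6566, -14.6), (0.6874, -5.3), (0.6934, 3.9), (0.703, 9.3), (0.7142, 2.5)]
0.12 [(0.4862, -4.2), (0.4886, 8.6), (0.5326, -16.2), (0.5542, 16.2), (0.5938, 7.1), (0.615, -11.3), (0.6382, 16.8), (0.645, -10.1), (0.6578, -2.9), (0.7082, 2.9), (0.7122, 6.4)]
0.1 [(0.4842, 8.4), (0.4894, 4.0), (0.5338, -15.8), (0.555, 15.2), (0.595, 7.1), (0.607, -15.7), (0.649, 7.7), (0.659, -2.9)]
0.08 [(0.487, 9.6), (0.535, -14.7), (0.5562, 14.7), (0.5958, 6.1), (0.6002, -17.8), (0.6034, 3.2), (0.6118, -4.1), (0.6142, 2.5), (0.6454, 4.5), (0.6546, -5.1), (0.657, 4.8), (0.6598, -2.7)]
0.06 [(0.4898, 9.4), (0.5358, -15.1), (0.5574, 13.8), (0.5874, -14.7), (0.599, 8.2), (0.6102, -6.7), (0.6146, 2.8), (0.6366, 3.7), (0.6442, -3.7), (0.6494, 8.5), (0.661, -9.2), (0.6734, 7.4)]
150 [(277, 11.3), (363, -15.7)]
160 [(278, 14.2), (364, -28.1)]
180 [(278, 12.1), (363, -26.8)]
200 [(279, 14.0), (304, -33.5), (340, 30.7), (343, -15.4)]
220 [(280, 14.6), (293, -32.7), (350, 15.5)]
235 [(280, 11.8), (287, -34.3), (356, 17.0)]
```

View pics/w5z.png

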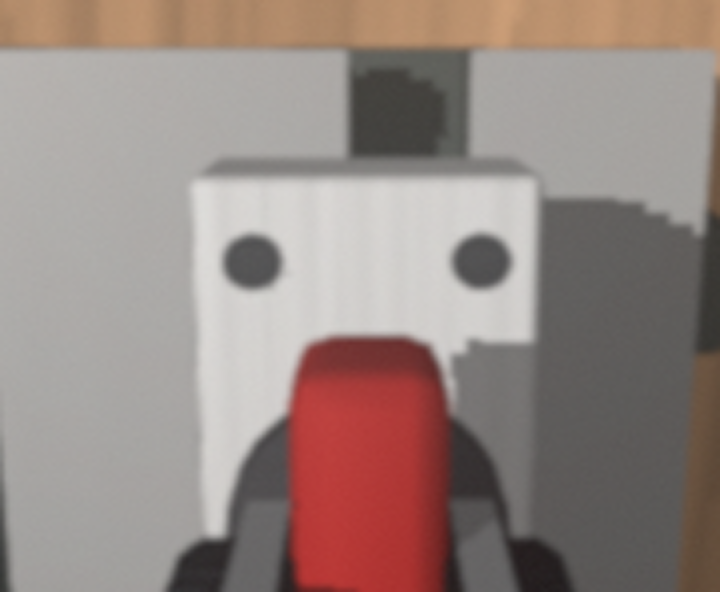

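Run:
```python
from h import *
import pickle
st,p=pickle.load(open('w5.pkl','rb'));C=cam(p,st);R,t=pose(st)
for z in (.120,.122,.124):
  L=[R.T@(ray(p,a,z,C)-t) for a in [(278.0,160),(280.3,235),(364.0,160),(363.6,225),(230+252/4,100+261/3.7),(230+481/4,100+261/3.7),(318+0,150),(318,143)]]
  print(z,np.round(L,4)[:,:2].tolist())
```

```text
0.12 [[0.0412, -0.0234], [-0.0003, -0.0236], [0.0412, 0.0212], [0.0055, 0.0222], [0.0356, -0.0157], [0.0356, 0.0142], [0.0463, -0.0026], [0.0499, -0.0026]]
0.122 [[0.0415, -0.0231], [0.0005, -0.0233], [0.0415, 0.0209], [0.0062, 0.0219], [0.036, -0.0155], [0.036, 0.014], [0.0466, -0.0026], [0.0501, -0.0026]]
0.124 [[0.0418, -0.0228], [0.0013, -0.023], [0.0418, 0.0206], [0.007, 0.0216], [0.0364, -0.0154], [0.0364, 0.0138], [0.0468, -0.0026], [0.0503, -0.0026]]
```

```bash
python3 plan.py .636 .09 .125 92.9 5
```

```text
[[[-0.005, 0.0015, 0.0039, 0.0004], [-0.005, 0.0015, 0.0039, 0.0004], [-0.005, 0.0015, 0.0039, 0.0004], [-0.005, 0.0015, 0.0039, 0.0004], [-0.005, 0.0015, 0.0039, 0.0004]]]
```

Call:
drive_tool([
  [[-0.01,0.003,0.008,0.001],[-0.01,0.003,0.008,0.001],[-0.0052,0.0015,0.0035,0],[0,0,0,0],[0,0,0,0]],
])

```text
time_s: 7.17
position: [0.6365, 0.0888, 0.1243]
eef_rot: [-179.9, -0.0, 92.8]
contact_force: [-0.3, 0.9, -4.0]
grip_width: 0.0148
```

Run:
```python
from h import *
import pickle
st=monitor.read_state();p=optics.read_camera('wrist');cv2.imwrite('pics/w6.png',p['image']);pickle.dump((st,p),open('w6.pkl','wb'))
s=optics.read_camera('scene');cv2.imwrite('pics/s6.png',cv2.resize(s['image'][140:310,180:420],None,fx=3.3,fy=3.3,interpolation=cv2.INTER_CUBIC))
st2=monitor.read_state()
print(st['position'],st['eef_rot'],st2['position'],st['joint_velocities'].round(1))
cv2.imwrite('pics/w6z.png',cv2.resize(p['image'][60:260,200:440],None,fx=3.3,fy=3,interpolation=cv2.INTER_CUBIC))
```

```text
[0.63647121 0.08877301 0.12428194] [-1.79947837e+02 -4.64865143e-03  9.27829338e+01] [0.63660523 0.08930073 0.12498565] [ 0.6 -0.6 -0.5  0.1  0.1  0.2]
```

View pics/w6z.png

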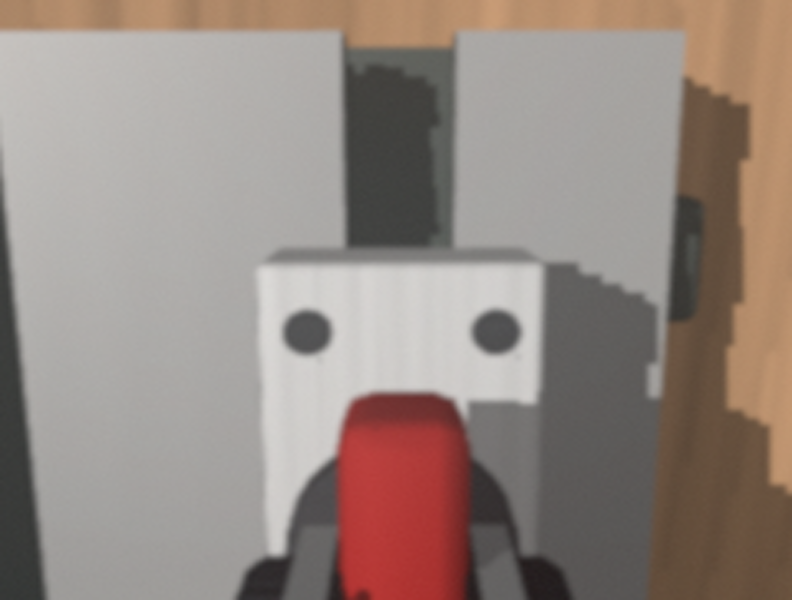

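View pics/s6.png

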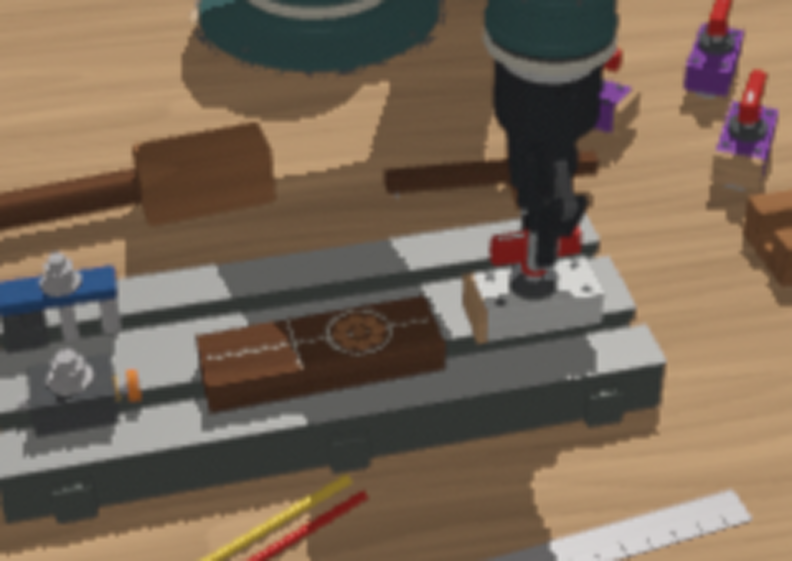

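Call:
drive_tool([
  [[0,-0.0004,0.004,0],[0,0,0.004,0],[0,0,0.004,0],[0,0,0.003,0],[0,0,0.002,0]],
])

```text
time_s: 7.68
position: [0.6359, 0.0894, 0.1071]
eef_rot: [-180.0, 0.0, 92.8]
contact_force: [0.2, 1.0, -4.6]
grip_width: 0.0149
```

Call:
drive_tool([
  [[0,0,0.002,0],[0,0,0.002,0],[0,0,0.001,0],[0,0,0,0],[0,0,0,0]],
])

```text
time_s: 8.1
position: [0.6362, 0.0893, 0.1033]
eef_rot: [180.0, -0.0, 92.8]
contact_force: [-2.7, -0.7, 1.8]
grip_width: 0.0149
```

Run:
```python
from h import *
import pickle
st=monitor.read_state();p=optics.read_camera('wrist');pickle.dump((st,p),open('w7.pkl','wb'))
s=optics.read_camera('scene');cv2.imwrite('pics/s7.png',cv2.resize(s['image'][190:280,290:400],None,fx=7,fy=6.5,interpolation=cv2.INTER_CUBIC))
st2=monitor.read_state()
print(st['position'],st['eef_rot'],st2['position'],st2['contact_force'],st2['torque'])
cv2.imwrite('pics/w7z.png',cv2.resize(p['image'][60:260,200:440],None,fx=3.3,fy=3,interpolation=cv2.INTER_CUBIC))
```

```text
[0.63624889 0.08929067 0.10333811] [ 1.79970607e+02 -3.40778646e-03  9.28355214e+01] [0.63626147 0.08928978 0.10326708] [-2.79326794 -0.69681931  2.08280892] [-0.01506006  0.42942396  0.00938653]
```

View pics/w7z.png

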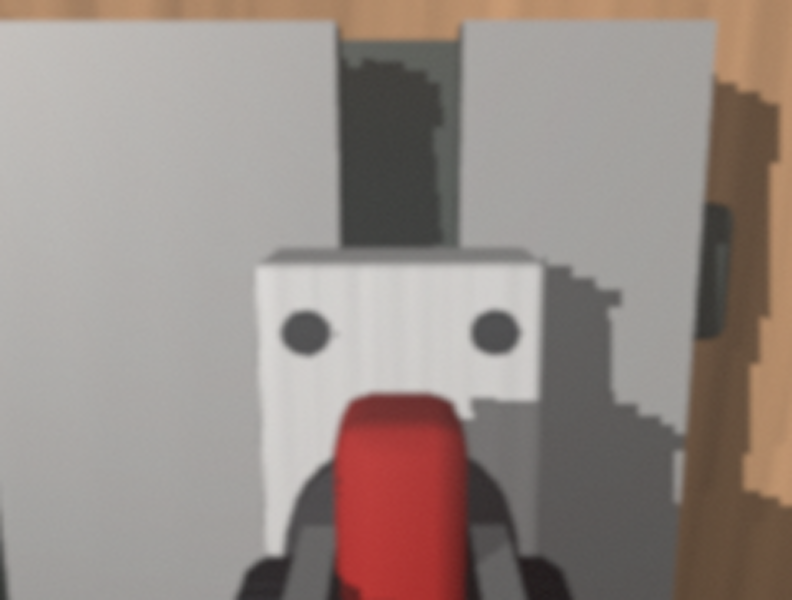

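View pics/s7.png

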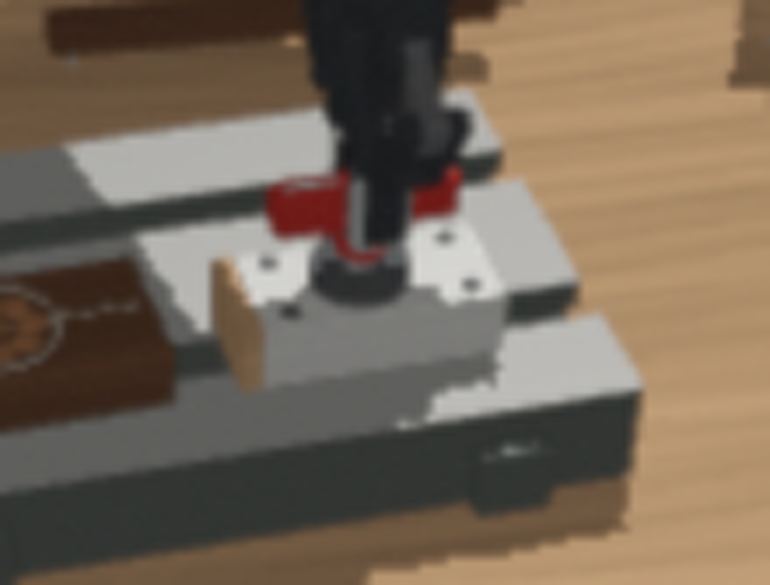

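Call:
drive_tool([
  [[-0.002,-0.0004,0,0],[-0.003,0,0,0],[-0.004,0,0,0],[-0.004,0,0,0],[-0.003,0,0,0]],
])

```text
time_s: 8.62
position: [0.6368, 0.0729, 0.1032]
eef_rot: [180.0, -0.0, 92.8]
contact_force: [0.2, 5.5, 4.1]
grip_width: 0.0148
```

Run:
```python
from h import *
import pickle
s=optics.read_camera('scene');t=optics.read_camera('top');pickle.dump((s,t),open('st8.pkl','wb'))
cv2.imwrite('pics/s8.png',cv2.resize(s['image'][190:300,170:400],None,fx=3.4,fy=3.4,interpolation=cv2.INTER_CUBIC))
st=monitor.read_state()
print(st['position'],st['eef_rot'],st['contact_force'],st['torque'])
C=cam(s)
for th in ['blank','end_stop','stop']:
    r=finder.cut_out(th,s)[0]; print(th,r['conf'],r['extent'])
```

```text
[0.63676515 0.0726227  0.10307053] [1.79965787e+02 1.43160184e-02 9.28048144e+01] [-0.33954602  0.76606559  2.73852927] [ 0.25411604 -0.28005945  0.00059803]
blank 0.88 [240.7, 230.3, 315.7, 265.7]
end_stop 0.86 [186.2, 243.7, 225.3, 269.9]
stop 0.96 [391.1, 163.6, 417.7, 200.3]
```

View pics/s8.png

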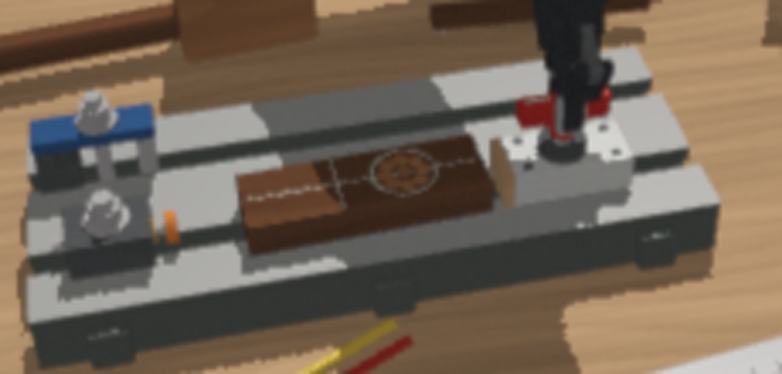

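Run:
```python
from h import *
import pickle
s,t=pickle.load(open('st8.pkl','rb'));C=cam(s)
f=lambda u,v:(170+u/3.4,190+v/3.4)
a=ray(s,f(177,227),.063,C); b=ray(s,f(243,199),.076,C); c=ray(s,f(477,162),.076,C)
d=ray(s,f(500,170),.063,C)
u=np.array([-.0503,.9987,0])
print(a,b,c,d); print('gap',(b-a)@u,'len',(c-b)@u,'face-blank',(d-c)@u)
```

```text
[ 0.65239015 -0.21263519  0.063     ] [ 0.64626571 -0.16437579  0.076     ] [0.63863731 0.0078972  0.076     ] [0.63619291 0.02591177 0.063     ]
gap 0.04850471724601853 len 0.17243274255522703 face-blank 0.01811410945788283
```

Call:
drive_tool([
  [[-0.002,0,0,0],[-0.002,0,0,0],[-0.002,0,0,0],[-0.002,0,0,0],[-0.002,0,0,0]],
])

```text
time_s: 9.28
position: [0.637, 0.0633, 0.1028]
eef_rot: [-180.0, -0.0, 92.8]
contact_force: [-0.4, 5.0, 3.4]
grip_width: 0.0147
```

Call:
drive_tool([
  [[-0.002,0,0,0],[-0.002,0,0,0],[-0.002,0,0,0],[-0.002,0,0,0],[-0.002,0,0,0]],
])

```text
time_s: 9.7
position: [0.6375, 0.0534, 0.1028]
eef_rot: [-180.0, -0.0, 92.8]
contact_force: [-1.0, 6.5, 4.4]
grip_width: 0.0147
```

Call:
drive_tool([
  [[-0.002,0,0,0],[-0.002,0,0,0],[-0.002,0,0,0],[-0.002,0,0,0],[-0.002,0,0,0]],
])

```text
time_s: 10.12
position: [0.6379, 0.0434, 0.1028]
eef_rot: [-180.0, -0.0, 92.8]
contact_force: [-1.0, 5.7, 4.6]
grip_width: 0.0147
```

Call:
drive_tool([
  [[-0.002,0,0,0],[-0.002,0,0,0],[-0.002,0,0,0],[-0.002,0,0,0],[-0.002,0,0,0]],
])

```text
time_s: 10.53
position: [0.6384, 0.0334, 0.1028]
eef_rot: [-180.0, -0.0, 92.8]
contact_force: [-0.3, 5.6, 4.6]
grip_width: 0.0148
```

Run:
```python
from h import *
import pickle
s=optics.read_camera('scene');pickle.dump(s,open('s9.pkl','wb'))
cv2.imwrite('pics/s9.png',cv2.resize(s['image'][190:300,170:400],None,fx=3.4,fy=3.4,interpolation=cv2.INTER_CUBIC))
st=monitor.read_state()
print(st['position'],st['eef_rot'],st['contact_force'],st['torque'])
```

```text
[0.63842727 0.03307721 0.10272035] [-1.79983892e+02 -2.05740976e-02  9.28358759e+01] [-1.0501829   4.81799939  2.85676707] [ 1.07667246 -0.13004459  0.09022431]
```

View pics/s9.png

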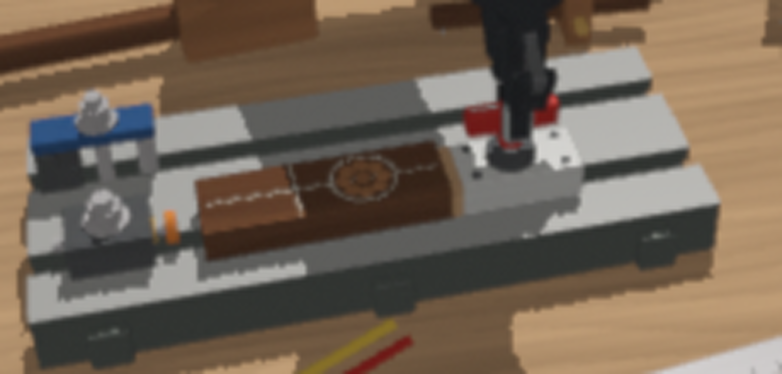

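Call:
drive_tool([
  [[-0.0015,0,0,0],[-0.0015,0,0,0],[-0.0015,0,0,0],[-0.0015,0,0,0],[-0.0015,0,0,0]],
])

```text
time_s: 11.0
position: [0.6388, 0.026, 0.1028]
eef_rot: [-180.0, -0.0, 92.8]
contact_force: [-0.6, 6.2, 4.5]
grip_width: 0.0146
```

Call:
drive_tool([
  [[-0.001,0,0,0],[-0.001,0,0,0],[-0.001,0,0,0],[-0.001,0,0,0],[-0.001,0,0,0]],
])

```text
time_s: 11.42
position: [0.639, 0.021, 0.1027]
eef_rot: [-180.0, -0.0, 92.8]
contact_force: [-0.8, 6.3, 3.4]
grip_width: 0.015
```

Call:
drive_tool([
  [[-0.0008,0,0,0],[-0.0008,0,0,0],[-0.0008,0,0,0],[-0.0008,0,0,0],[-0.0008,0,0,0]],
])

```text
time_s: 11.83
position: [0.6392, 0.0171, 0.1027]
eef_rot: [-180.0, -0.0, 92.8]
contact_force: [-0.5, 8.5, 3.2]
grip_width: 0.0149
```

Run:
```python
from h import *
s=optics.read_camera('scene')
cv2.imwrite('pics/s10.png',cv2.resize(s['image'][220:290,170:270],None,fx=7.5,fy=7.5,interpolation=cv2.INTER_CUBIC))
```

```text
(no output)
```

View pics/s10.png

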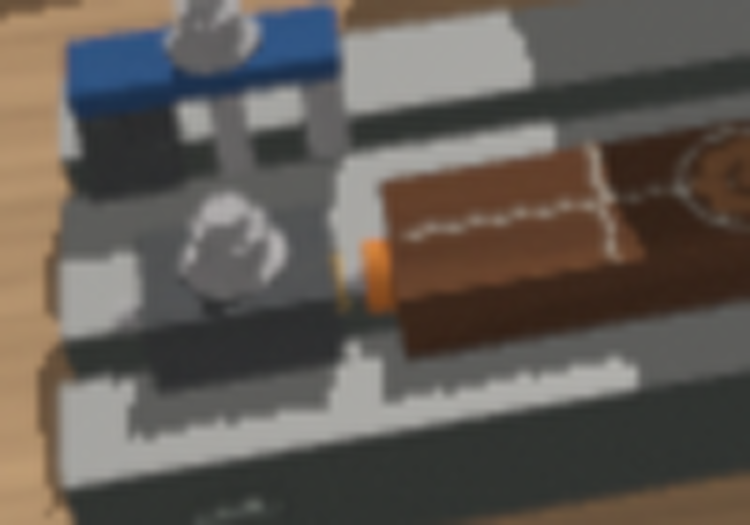

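Call:
drive_tool([
  [[-0.0005,0,0,0],[-0.0005,0,0,0],[-0.0005,0,0,0],[0,0,0,0],[0,0,0,0]],
])

```text
time_s: 12.3
position: [0.6391, 0.0163, 0.1027]
eef_rot: [-180.0, -0.1, 92.9]
contact_force: [-0.1, 12.6, 4.1]
grip_width: 0.0147
```

Call:
drive_tool([
  [[-0.0005,0,0,0],[-0.0005,0,0,0],[0,0,0,0],[0,0,0,0],[0,0,0,0]],
])

```text
time_s: 12.72
position: [0.6391, 0.0156, 0.1026]
eef_rot: [-180.0, -0.1, 92.9]
contact_force: [-1.9, 14.1, 4.7]
grip_width: 0.015
```

Run:
```python
from h import *
st=monitor.read_state();print(st['position'],st['eef_rot'],st['contact_force'],st['torque'])
s=optics.read_camera('scene')
cv2.imwrite('pics/s11.png',cv2.resize(s['image'][190:290,170:370],None,fx=4,fy=4,interpolation=cv2.INTER_CUBIC))
```

```text
[0.63909975 0.01561157 0.10260415] [-1.79953126e+02 -1.42401025e-01  9.28627367e+01] [-1.88546353 14.08362859  4.70842239] [ 2.67868732  0.25375641 -0.02903728]
```

View pics/s11.png

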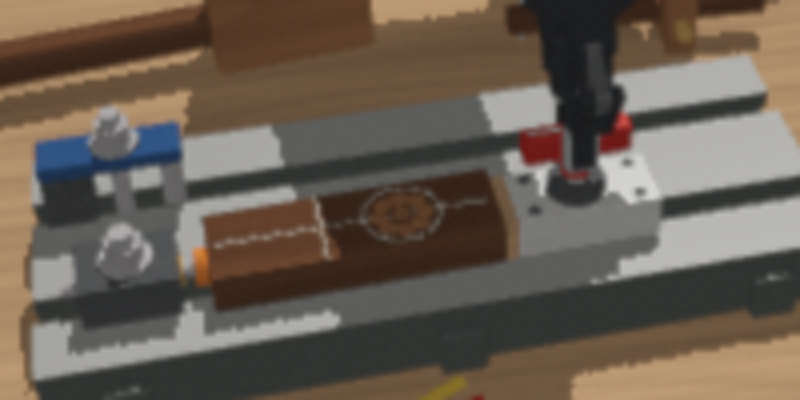

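Call:
drive_tool([
  [[0,0,0.002,0],[0,0,0.003,0],[0,0,0.003,0],[0,0,0.002,0],[0,0,0.001,0]],
])

```text
time_s: 13.18
position: [0.6392, 0.0156, 0.0918]
eef_rot: [-180.0, -0.1, 92.9]
contact_force: [-2.8, 14.6, 8.9]
grip_width: 0.0152
```

Call:
drive_tool([
  [[0,0,0.002,0],[0,0,0.001,0],[0,0,0.001,0],[0,0,0,0],[0,0,0,0]],
])

```text
time_s: 13.6
position: [0.6392, 0.0156, 0.0882]
eef_rot: [-180.0, -0.1, 92.9]
contact_force: [-4.2, 14.3, 9.7]
grip_width: 0.0149
```

Call:
drive_tool([
  [[0,0,0.001,0],[0,0,0.0005,0],[0,0,0.0005,0],[0,0,0,0],[0,0,0,0]],
])

```text
time_s: 14.02
position: [0.6393, 0.0156, 0.0864]
eef_rot: [-180.0, -0.1, 92.9]
contact_force: [-4.4, 14.7, 10.5]
grip_width: 0.0148
```

Call:
drive_tool([
  [[0,0,0,0.08],[0,0,0,0.1],[0,0,0,0.1],[0,0,0,0.1],[0,0,0,0.08]],
])

```text
time_s: 14.43
position: [0.6396, 0.0156, 0.0866]
eef_rot: [-180.0, -0.1, 66.2]
contact_force: [-1.9, 12.9, 10.3]
grip_width: 0.0148
```

Call:
drive_tool([
  [[0,0,0,0.1],[0,0,0,0.1],[0,0,0,0.1],[0,0,0,0.1],[0,0,0,0.08]],
])

```text
time_s: 14.85
position: [0.6399, 0.0153, 0.0868]
eef_rot: [-180.0, -0.1, 38.7]
contact_force: [1.3, 12.0, 10.1]
grip_width: 0.015
```

Call:
drive_tool([
  [[0,0,0,0.1],[0,0,0,0.1],[0,0,0,0.1],[0,0,0,0.08],[0,0,0,0.05]],
])

```text
time_s: 15.27
position: [0.6401, 0.0149, 0.0869]
eef_rot: [-180.0, -0.1, 14.1]
contact_force: [2.4, 9.1, 10.8]
grip_width: 0.0151
```

Run:
```python
from h import *
st=monitor.read_state();print(st['position'],st['eef_rot'],st['contact_force'],st['torque'],st['q'].round(1))
p=optics.read_camera('wrist');cv2.imwrite('pics/w12.png',p['image'])
```

```text
[0.64011727 0.01491975 0.08686662] [-1.79965960e+02 -1.27518875e-01  1.40922943e+01] [ 2.42915845  9.12381696 10.75152756] [ 1.71365489 -0.24571902  0.04431603] [-1.   6.6 96.3  0.1 77.  74.9]
```

View pics/w12.png

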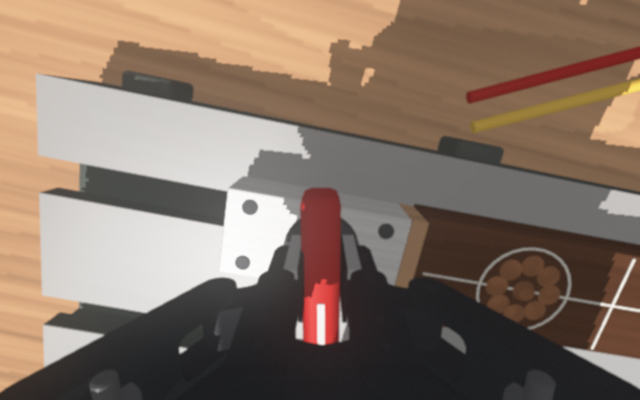

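Call:
drive_tool([
  [[0,0.0005,0,0.05],[0,0.0003,0,0.05],[0,0,0,0.05],[0,0,0,0.04],[0,0,0,0]],
])

```text
time_s: 15.73
position: [0.6402, 0.0144, 0.0868]
eef_rot: [-179.9, -0.1, 3.3]
contact_force: [3.1, 11.6, 10.4]
grip_width: 0.0148
```

Run:
```python
from h import *
st=monitor.read_state();print(st['position'],st['eef_rot'],st['contact_force'],st['torque'],st['q'].round(1))
```

```text
[0.6402463  0.01444403 0.08683889] [-1.79904525e+02 -1.12280319e-01  3.31605725e+00] [ 3.13768141 11.57390242 10.44988729] [ 2.35426667 -0.13840012  0.06738963] [-1.   6.6 96.3  0.1 77.  85.6]
```

Call:
drive_tool([
  [[0,0,0,0.015],[0,0,0,0.015],[0,0,0,0.01],[0,0,0,0],[0,0,0,0]],
])

```text
time_s: 16.15
position: [0.6402, 0.0145, 0.0868]
eef_rot: [-179.9, -0.1, 1.2]
contact_force: [2.8, 11.9, 11.3]
grip_width: 0.0149
```

Run:
```python
from h import *
st=monitor.read_state();print(st['position'],st['eef_rot'],st['contact_force'],st['torque'],st['q'].round(1))
```

```text
[0.64021689 0.01445465 0.08682251] [-1.79912368e+02 -1.03383543e-01  1.21385643e+00] [ 2.80366055 11.86114631 11.30818925] [ 2.24307464 -0.15567235  0.64765993] [-1.   6.6 96.3  0.1 77.  87.7]
```

Call:
drive_tool([
  [[0,0,-0.001,0],[0,0,-0.001,0],[0,0,-0.001,0],[0,0,0,0],[0,0,0,0]],
])

```text
time_s: 16.57
position: [0.6402, 0.0144, 0.0897]
eef_rot: [-179.9, -0.1, 1.2]
contact_force: [3.0, 11.3, 8.8]
grip_width: 0.015
```

Call:
drive_tool([
  [[0,0,-0.0005,0],[0,0,-0.0005,0],[0,0,0,0],[0,0,0,0],[0,0,0,0]],
])

```text
time_s: 16.98
position: [0.6402, 0.0144, 0.0906]
eef_rot: [-179.9, -0.1, 1.2]
contact_force: [2.6, 11.4, 7.6]
grip_width: 0.0149
```

Call:
drive_tool([
  [[0,0,-0.0005,0],[0,0,-0.0005,0],[0,0,0,0],[0,0,0,0],[0,0,0,0]],
])

```text
time_s: 17.4
position: [0.64, 0.0145, 0.0907]
eef_rot: [-179.9, -0.1, 1.2]
contact_force: [7.3, 10.7, 1.4]
grip_width: 0.0151
```

Call:
drive_tool([
  [[0,0,0.0004,0],[0,0,0,0],[0,0,0,0],[0,0,0,0],[0,0,0,0]],
], jaw=0.55)

```text
time_s: 17.82
position: [0.6395, 0.0133, 0.0903]
eef_rot: [180.0, 0.0, 1.1]
contact_force: [1.2, 0.3, 0.1]
grip_width: 0.0472
```

Run:
```python
from h import *
st=monitor.read_state();print(st['position'],st['eef_rot'],st['contact_force'],st['torque'],st['grip_width'])
p=optics.read_camera('wrist');cv2.imwrite('pics/w13.png',p['image'])
```

```text
[0.63950056 0.01327369 0.09027817] [1.79983368e+02 2.00726823e-02 1.14823848e+00] [1.15769444 0.29419214 0.05061601] [ 0.05055219 -0.02260773  0.0505482 ] 0.047168235667108996
```

View pics/w13.png

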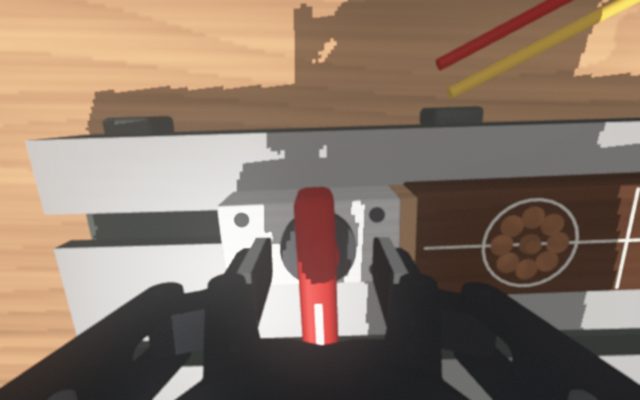

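Call:
drive_tool([
  [[0,0,-0.01,0],[0,0,-0.025,0],[0,0,-0.035,0],[0,0,-0.035,0],[0,0,-0.02,0]],
])

```text
time_s: 18.28
position: [0.6401, 0.0135, 0.2206]
eef_rot: [180.0, -0.2, 1.2]
contact_force: [0.2, 0.2, 1.1]
grip_width: 0.047
```

Call:
drive_tool([
  [[-0.03,0,-0.02,0],[-0.03,0,0,0],[-0.02,0,0,0],[0,0,0,0],[0,0,0,0]],
])

```text
time_s: 18.7
position: [0.5593, 0.0119, 0.2368]
eef_rot: [180.0, -0.1, 1.2]
contact_force: [-0.9, 0.7, -0.2]
grip_width: 0.0468
```

Run:
```python
from h import *
import pickle
st=monitor.read_state();print(st['position'],st['eef_rot'],st['contact_force'])
p=optics.read_camera('wrist');cv2.imwrite('pics/w14.png',p['image']);pickle.dump((st,p),open('w14.pkl','wb'))
s=optics.read_camera('scene');cv2.imwrite('pics/s14.png',s['image'])
cv2.imwrite('pics/s14z.png',cv2.resize(s['image'][190:290,170:370],None,fx=4,fy=4,interpolation=cv2.INTER_CUBIC))
```

```text
[0.55931191 0.01189539 0.23679815] [ 1.79991064e+02 -1.15068413e-01  1.15706303e+00] [-0.9125061   0.69084498 -0.17904684]
```

View pics/w14.png

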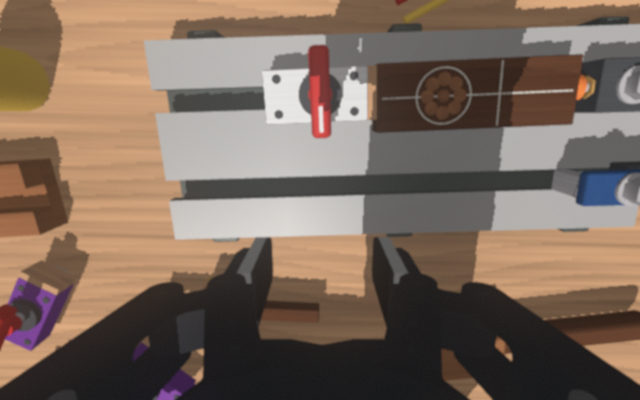

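View pics/s14z.png

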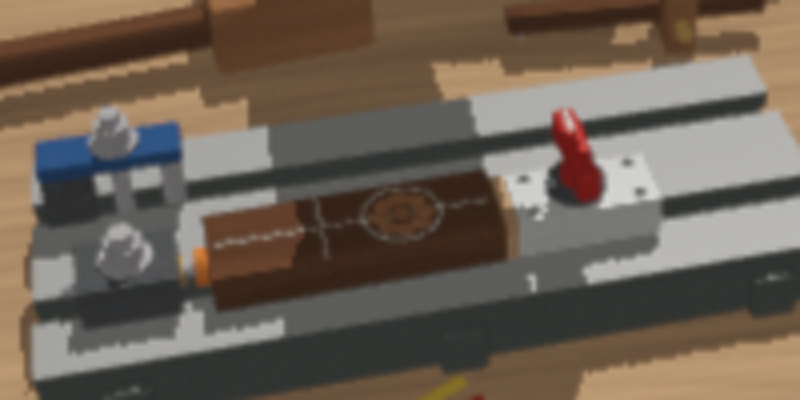

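View pics/s14.png

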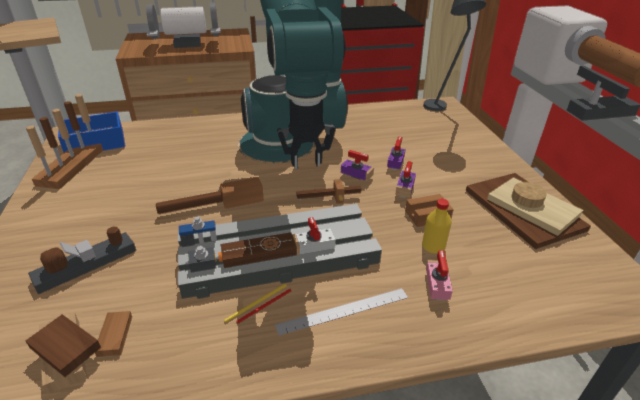

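Run:
```python
from h import *
import pickle
st,p=pickle.load(open('w14.pkl','rb'));C=cam(p,st)
cv2.imwrite('pics/w14a.png',cv2.resize(p['image'][40:145,250:400],None,fx=5,fy=5,interpolation=cv2.INTER_CUBIC))
cv2.imwrite('pics/w14b.png',cv2.resize(p['image'][50:120,540:640],None,fx=7,fy=7,interpolation=cv2.INTER_CUBIC))
```

```text
(no output)
```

View pics/w14a.png

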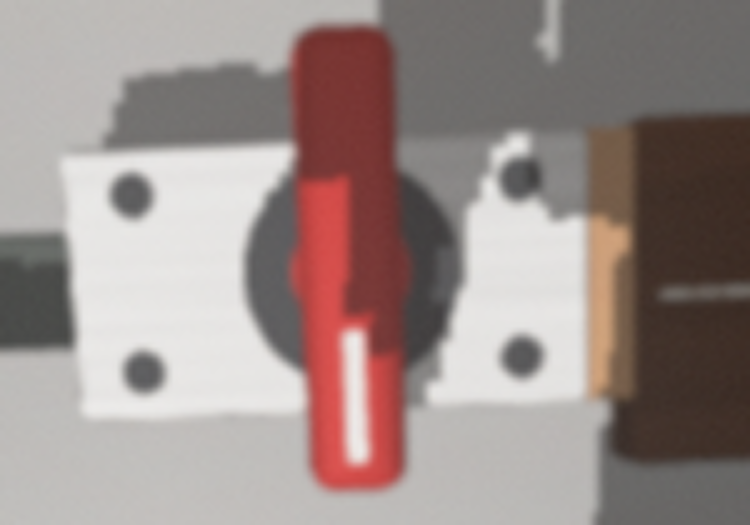

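View pics/w14b.png

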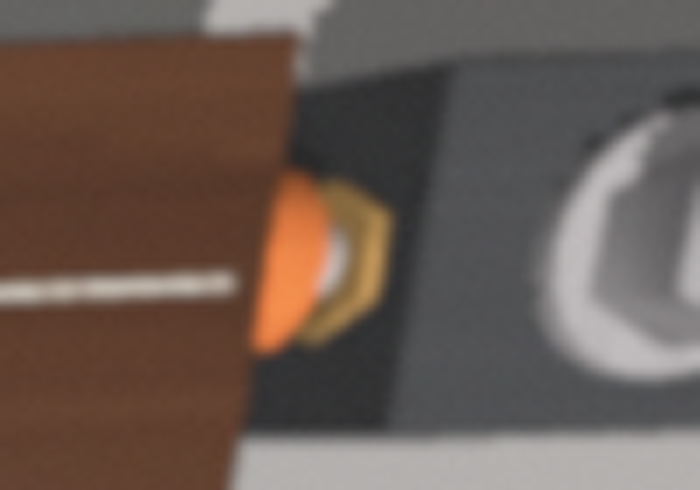

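Run:
```python
from h import *
import pickle
st,p=pickle.load(open('w14.pkl','rb'));C=cam(p,st)
f=lambda u,v:(250+u/5,40+v/5)
def ang(a,b,z):
    A,B=ray(p,f(*a),z,C),ray(p,f(*b),z,C); d=A-B; return round(float(np.degrees(np.arctan2(d[1],d[0]))),2), ((A+B)/2).round(4), round(float(np.linalg.norm(d)),4)
print('bar',ang((344,30),(358,485),.1155)); print('bar stripe',ang((353,330),(358,463),.1155))
print('screwsL',ang((131,195),(143,372),.078),'R',ang((520,178),(522,357),.078))
print('long',ang((520,178),(131,195),.078),ang((522,357),(143,372),.078))
```

```text
bar (2.94, array([0.6379, 0.0149, 0.1155]), 0.0673)
bar stripe (3.35, array([0.618 , 0.0138, 0.1155]), 0.0205)
screwsL (3.21, array([0.6358, 0.0531, 0.078 ]), 0.0301) R (3.31, array([ 0.64  , -0.0151,  0.078 ]), 0.0303)
long (-86.47, array([0.653 , 0.0199, 0.078 ]), 0.0682) (-86.63, array([0.6228, 0.0182, 0.078 ]), 0.0683)
```

```bash
python3 -c "
from station import ticket,monitor
print(monitor.read_state()['time_s']); print(ticket.sign_off())"
```

```text
18.8
the job is handed in; nothing more can be done
None
```

I did the whole job in the order you asked and handed it in at 18.8 s; no verdict comes back.

- **Carry and slide:** I lifted the stop by its T-handle and set its keys and T-head into the blank's slot, pale face towards the blank. I then slid it along gently. The push force rose from about 6 N to 14 N as the blank met the orange pad.
- **Lock:** With 9–15 N of push held on, I pressed the handle down about 16 mm and turned it clockwise to its stop, where the torque jumped to 0.65 N m. On the way up the force dropped suddenly at about 12 mm of plunge, so the T-head is up against the lips.
- **Last checks:** The gripper is open and clear, with tool force near zero. In the pictures the bar lies across the slot, within about 0.5° of square to the block. The pale face butts against the blank and the blank against the pad, with no visible gap. The mallet, gauge and glue bottle look unmoved.
- **Not fully settled:** Gaps under about 0.5 mm can't be seen in these images. The stop's centre from its four screws comes out about 4 mm off the handle's centre along the slot, and it was already about 2.6 mm off before I gripped it. I took that to be the screw layout plus picking error.

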